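Show the feed line: source vial, valve, log

TASK

Log a new feed line by pointing: first point at the vial with the blue cap, holding both fingertips centred two or three centimetres straight above the cap for two seconds; then point in the same way at the hub of the valve module with the yellow hub; then press the green button on the console fully down, let it come up again and move clear. Do not touch, lift or move any vial, the rack, the valve modules, the flask, the bottle or the screwdriver, do not press the red button, and do not bring the fingertips down over any other vial or valve on the way.

Things in the scene. Friction and masses are not known exactly. Their poses are not given: they have to be found in the camera images.
- rack: grey plastic vial rack, fixed to the bench, 130 (x) x 200 (y) x 32 mm high, with 2 x 3 holes 65 mm apart; five hold a vial and one is empty. Origin: centre of its underside.
- vial_blue: glass screw-cap vial with a blue cap, loose, standing in a hole of the rack: 27 mm across, 62 mm tall, cap 24 mm across; its underside is 10 mm above the bench, its cap top about 72 mm. Origin: centre of its underside, z up.
- vial_blue_cap (a point): centre of the top of the blue cap.
- vial_yellow: glass screw-cap vial with a yellow cap, loose, standing in a hole of the rack: 27 mm across, 62 mm tall, cap 24 mm across; its underside is 10 mm above the bench, its cap top about 72 mm. Origin: centre of its underside, z up.
- vial_green: glass screw-cap vial with a green cap, loose, standing in a hole of the rack: 27 mm across, 62 mm tall, cap 24 mm across; its underside is 10 mm above the bench, its cap top about 72 mm. Origin: centre of its underside, z up.
- vial_red: glass screw-cap vial with a red cap, loose, standing in a hole of the rack: 27 mm across, 62 mm tall, cap 24 mm across; its underside is 10 mm above the bench, its cap top about 72 mm. Origin: centre of its underside, z up.
- vial_white: glass screw-cap vial with a white cap, loose, standing in a hole of the rack: 27 mm across, 62 mm tall, cap 24 mm across; its underside is 10 mm above the bench, its cap top about 72 mm. Origin: centre of its underside, z up.
- valve_yellow: selector valve module with a yellow hub, fixed: white box 60 x 60 x 70 mm, on it a black round valve head with six red fittings pointing outwards (84 mm over all), and in the middle of the head a round yellow hub 36 mm across; 108 mm high in all. Origin: centre of its underside, z up.
- valve_yellow_hub (a point): centre of the top of the yellow hub, the highest point of the module.
- valve_blue: selector valve module with a blue hub, fixed: white box 60 x 60 x 70 mm, on it a black round valve head with six red fittings pointing outwards (84 mm over all), and in the middle of the head a round blue hub 36 mm across; 108 mm high in all. Origin: centre of its underside, z up.
- valve_white: selector valve module with a white hub, fixed: white box 60 x 60 x 70 mm, on it a black round valve head with six red fittings pointing outwards (84 mm over all), and in the middle of the head a round white hub 36 mm across; 108 mm high in all. Origin: centre of its underside, z up.
- console: grey logging console, fixed, 90 (x) x 170 (y) x 45 mm high, with a green and a red push button on top, 100 mm apart along its y. Origin: centre of its underside.
- log_btn (a joint): travel of the green log button, 0 = up, 0.006 m = fully down; a spring raises it, about 4 N holds it fully down.
- log_btn_top (a point): centre of the top of the green button (32 mm across); it moves with the button, straight down when pressed.
- stop_btn (a joint): travel of the red stop button, 0 = up, 0.006 m = fully down, equally soft.
- stop_btn_top (a point): centre of the top of the red button (32 mm across).
- flask: conical glass flask, loose, 72 mm across the foot, 105 mm tall. Origin: centre of its underside.
- bottle: amber bottle with red cap and paper label, loose, 60 mm across, 130 mm tall. Origin: centre of its underside.
- driver: screwdriver with a red handle, lying on the bench to the left of the rack, loose, 170 mm long, under 40 mm high. Origin: on its underside at about mid length, x along it.
There are look-alikes about, which are no part of the job. Leave any pink or purple look-alike of the console alone.

How it is judged (in metres and radians):
On the way, in this order (a step that is already met when the one before it is completed fails the run):
1. the fingertips dwell just above the blue-capped vial (horizontal distance between the grasp point and vial_blue_cap below 0.024 m and z of the grasp point in the frame of vial_blue_cap between 0.012 and 0.075 m), for 1.5 s.
2. then they dwell just above the hub of the yellow-hubbed valve (horizontal distance between the grasp point and valve_yellow_hub below 0.024 m and z of the grasp point in the frame of valve_yellow_hub between 0.012 and 0.075 m), for 1.5 s.
3. then the green button is pressed down (value of joint log_btn above 0.0045 m), for 0.05 s.
At the end, for the whole second after the job is handed in: Both buttons are up (within 1.5 mm), all five vials stand upright at rest in their own holes (within 6 mm and 0.15 rad of upright), and the flask, bottle and screwdriver are within 15 mm of where they were (value of joint each of log_btn, stop_btn below 0.0015 m and distance of each of vial_blue, vial_yellow, vial_green, vial_red, vial_white from where it was at the start of the episode below 0.006 m and angle between each of vial_blue, vial_yellow, vial_green, vial_red, vial_white's own z axis and vertical below 0.15 rad and linear speed of each of vial_blue, vial_yellow, vial_green, vial_red, vial_white below 0.02 m/s and distance of each of flask, bottle, driver from where it was at the start of the episode below 0.015 m); the robot touches nothing.
It fails at once if a vial is touched (over 0.5 N), lifted or moved by more than 8 mm (contact force between any of the fingers, the arm and vial_blue above 0.5 N or contact force between any of the fingers, the arm and vial_yellow above 0.5 N or contact force between any of the fingers, the arm and vial_green above 0.5 N or contact force between any of the fingers, the arm and vial_red above 0.5 N or contact force between any of the fingers, the arm and vial_white above 0.5 N or distance of any of vial_blue, vial_yellow, vial_green, vial_red, vial_white from where it was at the start of the episode above 0.008 m).
It fails at once if the rack or a valve module is touched (over 0.5 N) (contact force between any of the fingers, the arm and rack above 0.5 N or contact force between any of the fingers, the arm and valve_yellow above 0.5 N or contact force between any of the fingers, the arm and valve_blue above 0.5 N or contact force between any of the fingers, the arm and valve_white above 0.5 N).
It fails at once if the fingertips come down over another vial or another valve, closer than about 35 mm to its top ((horizontal distance between the grasp point and vial_yellow below 0.02 m and z of the grasp point in the frame of vial_yellow below 0.117 m) or (horizontal distance between the grasp point and vial_green below 0.02 m and z of the grasp point in the frame of vial_green below 0.117 m) or (horizontal distance between the grasp point and vial_red below 0.02 m and z of the grasp point in the frame of vial_red below 0.117 m) or (horizontal distance between the grasp point and vial_white below 0.02 m and z of the grasp point in the frame of vial_white below 0.117 m) or (horizontal distance between the grasp point and valve_blue below 0.02 m and z of the grasp point in the frame of valve_blue below 0.163 m) or (horizontal distance between the grasp point and valve_white below 0.02 m and z of the grasp point in the frame of valve_white below 0.163 m)).
It fails at once if the red button is pressed (value of joint stop_btn above 0.002 m).
It fails at once if the flask, bottle or screwdriver is touched (over 0.5 N) or moved by more than 15 mm (contact force between any of the fingers, the arm and flask above 0.5 N or distance of any of flask, bottle, driver from where it was at the start of the episode above 0.015 m or contact force between any of the fingers, the arm and bottle above 0.5 N or contact force between any of the fingers, the arm and driver above 0.5 N).
It also fails if it takes over 53 s, if anything falls off the work surface, if the arm or the gripper's body presses on something with over 40 N, if the wrist force passes 120 N, or if a joint passes its speed limit or range.

ROBOT

A 6-joint arm with a two-finger parallel gripper is mounted at the origin on the work surface. World frame = base frame: x ahead of the robot, y to its left, z up, the work surface at z = 0. Lengths are in m, angles in degrees, forces in N, time in s.
With the tool pointing down it reaches from about 0.275 to 1 m from the base axis. Payload 8.4 kg.
Tool frame: the origin (TCP) lies midway between the tips of the shut fingers; the grasp point (between the pads) lies 19 mm behind it; z points along the fingers, y is the direction in which the jaws open and shut (so a half turn about z gives the same grasp; the last joint's range is limited). The gripper opens to 85 mm and grips with 20 to 120 N. Pads are 22 mm wide; open, the fingers measure 114 mm over their backs; the gripper's body (76 mm by 85 mm) begins 54 mm behind the grasp point. The pads swing forward as they close: fully open they stand 13 mm farther back than shut.
Start: joints at [63.862, 20.225, 93.587, -0, 66.188, -0.138], TCP at [0.274, 0.562, 0.198] pointing down, gripper open.
Joint ranges: [-150.9, 150.9], [-52.94, 120.26], [3.33, 152.33], [-74.26, 254.26], [0, 154.13], [-172.89, 172.89]. Speed limits (degrees/s): [127.2, 127.2, 159.86, 180, 180, 180].

INTERFACE

Orientations are given as [roll, pitch, yaw] about the fixed x, y, z axes, in that order (R = Rz(yaw) Ry(pitch) Rx(roll)).
In Python, from station import telemetry, camera, workorder, finder gives the robot as it stands.
- The arm moves only by the shell command python3 -m pendant 'ROWS' [OPENING] [FORCE]. ROWS is a JSON object of lists of equal length, an entry for each row: "dp": the shift along the tool's x, y, z each as a share of 2 cm, from -1 to 1, a list of three; "rotation": the turn, a rotation vector about the tool's x, y, z each as a share of 0.12 rad, from -1 to 1, a list of three. In form: {"dp": [[x, y, z], ...], "rotation": [[ax, ay, az], ...]}. A call has 1 to 20 rows; each row shifts and turns the commanded pose from where the row before left it, along the tool's axes as they then stand; what a row does not reach is not made up. A row lasts 1/12 s, in which the tool goes at most 41.7 mm and 7.16 degrees, less where a joint would pass 70% of its speed; a pose out of reach is approached as far as the arm can. A call with a number of a shift or a turn outside -1 to 1 is refused whole. A call with a gripper value outside its range is refused whole. OPENING is the opening in per cent of the stroke, from 0 (shut) to 100 (fully open), set as the call begins (- or left out, the last holds). The fingers move at their own pace and stop on an object; FORCE is the grip in N (left out, the last holds). Time passes only in rows, so rows that do not move let the fingers close. It gives the time, the measured TCP pose, the force and the opening at its end, in the units of the state.
- telemetry.state(): the state, without advancing time (a new reading comes with each control period).
- camera(name): name is "side" or "top" or "wrist"; returns a dict with "pixels" (480x640x3 uint8, blue, green, red), "z_map" (480x640 float32, m along the optical axis (not along the pixel's ray), 0 where there is no reading), "fx", "fy", "cx", "cy" (pixels), "camera_from_world" (4x4, takes a point from world to camera coordinates); the wrist camera has in their place "tool_from_camera" (4x4, takes a point from camera to tool coordinates, whose origin is the TCP and whose axes are the flange's). Camera axes: x right, y down, z forward; pixel columns grow to the right and rows downward; lengths in m; the calibration is good to about 2 mm. A picture is of the moment at which its call begins: read the wrist's pose just before it.
- workorder.finish_job(): hands the job in, once; it reports no verdict.
Trained networks look in the newest picture that a camera, given by its name, has taken for a name from the list of things; names that differ only in an ending like _2 or _b are one class to them, and where a whole thing is asked for, a point or a joint stands for the part that bears it (a point fixed in the world has none). Each returns a list of dicts, best first, with "p" (0 to 1); they miss things now and then, are a little off and sometimes report something else, mostly with a low value. They report only what shows in the picture. A call takes as long as a camera call. They do not tell look-alikes from the thing itself.
- finder.outline_of(label, camera): "region" (480x640 bool, what is visible of it) and "bbox" ([left, top, width, height] in pixels, round what is visible of it).
- finder.place_of(label, camera): "location" ([column, row] in pixels: a listed point, or the origin of a listed thing).
The state is a dict: "t": time; "joint_pos": joint angles; "joint_vel": joint speeds; "joint_torque": joint torques, N m; "eef_pos": TCP position; "tcp_rot": TCP orientation; "wrist_force": force on the tool from outside, world axes, zero at the start; "wrist_torque": the same for the moment, N m; "gripper_width": opening from 0.0 (shut) to 1.0 (fully open).
Only numpy, scipy, OpenCV 4.12 (cv2) and the standard library are available. Lean on these libraries where they do the work, as an engineer would, in place of code of your own. Each camera call takes 0.05 s, during which the arm holds its last target. There are 200 camera calls.

## Working session

There is one attempt and no reset: what is moved stays moved. The work goes in short steps, Python scripts to look and compute and a shell command to move; the robot and the scene stay as the last step left them, time stands still between calls to the robot, and variables do not carry over. Pictures are saved under pics/ and viewed, about 8 in all and at most 12, crops included, and the job is handed in when it is done.

```bash
mkdir -p pics; cat > h.py <<'E'
import numpy as np, cv2
from station import telemetry, camera, workorder, finder
def w(c,u,v,z=None):
    d=c["z_map"][int(round(v)),int(round(u))] if z is None else z
    p=np.array([(u-c["cx"])/c["fx"]*d,(v-c["cy"])/c["fy"]*d,d,1])
    return (np.linalg.inv(c["camera_from_world"])@p)[:3]
def at_height(c,u,v,h):
    a=w(c,u,v,0.); b=w(c,u,v,1.)
    return a+(b-a)*(h-a[2])/(b[2]-a[2])
E
python3 - <<'E'
from h import *
s=telemetry.state();print(s["t"],s["eef_pos"],s["tcp_rot"],s["gripper_width"])
H=dict(vial_blue_cap=.072,valve_yellow_hub=.108,log_btn_top=.05,stop_btn_top=.05)
for cam in("top","side"):
    c=camera(cam);cv2.imwrite(f"pics/{cam}0.png",c["pixels"])
    for n in list(H)+["valve_blue","valve_white","flask","bottle","driver","vial_yellow","vial_green","vial_red","vial_white","console","rack"]:
        for r in finder.place_of(n,cam)[:3]:
            u,v=r["location"];h=H.get(n,0.0 if n[:4]!="vial" else .01)
            print(cam,n,round(r["p"],2),np.round([u,v]),at_height(c,u,v,h).round(3),w(c,u,v).round(3))
E
```

```text
0.0 [0.27373674 0.56127138 0.19715516] [-1.79918948e+02 -9.58975177e-04  1.54000763e+02] 1.002866837773761
top valve_yellow_hub 0.84 [437. 236.] [ 0.569 -0.285  0.108] [ 0.569 -0.285  0.106]
top log_btn_top 0.68 [416. 342.] [ 0.276 -0.248  0.05 ] [ 0.275 -0.246  0.065]
top log_btn_top 0.61 [190. 313.] [0.309 0.385 0.05 ] [0.308 0.381 0.064]
top log_btn_top 0.53 [359. 278.] [ 0.443 -0.08   0.05 ] [ 0.441 -0.079  0.065]
top stop_btn_top 0.67 [230. 307.] [0.335 0.276 0.05 ] [0.333 0.272 0.069]
top stop_btn_top 0.46 [392. 282.] [ 0.439 -0.174  0.05 ] [ 0.435 -0.172  0.072]
top stop_btn_top 0.46 [452. 341.] [ 0.286 -0.348  0.05 ] [ 0.285 -0.344  0.066]
top valve_blue 0.59 [395. 222.] [ 0.625 -0.178  0.   ] [ 0.601 -0.168  0.098]
top valve_blue 0.18 [360. 279.] [ 0.446 -0.085  0.   ] [ 0.437 -0.082  0.063]
top valve_white 0.91 [349. 239.] [ 0.565 -0.045  0.   ] [ 0.546 -0.043  0.089]
top flask 0.9 [335. 163.] [0.796 0.012 0.   ] [0.78  0.012 0.046]
top bottle 0.8 [487. 288.] [ 0.447 -0.455  0.   ] [ 0.434 -0.431  0.093]
top bottle 0.38 [167. 276.] [0.416 0.477 0.   ] [0.412 0.469 0.029]
to
[... 1903 characters left out ...]
d 0.68 [285. 365.] [0.547 0.298 0.01 ] [0.542 0.312 0.027]
side vial_red 0.48 [347. 168.] [ 0.612 -0.447  0.01 ] [ 0.573 -0.282  0.111]
side vial_white 0.77 [306. 344.] [0.524 0.236 0.01 ] [0.518 0.256 0.034]
side vial_white 0.3 [320. 326.] [0.511 0.182 0.01 ] [0.504 0.203 0.034]
side vial_white 0.19 [282. 364.] [0.552 0.296 0.01 ] [0.544 0.316 0.036]
side console 0.94 [398. 407.] [0.321 0.323 0.   ] [0.319 0.373 0.068]
side console 0.88 [407. 315.] [0.344 0.088 0.   ] [0.312 0.572 0.484]
side console 0.59 [383. 247.] [ 0.439 -0.125  0.   ] [0.339 0.583 0.568]
side rack 0.58 [286. 342.] [0.567 0.233 0.   ] [0.543 0.295 0.075]
side rack 0.52 [297. 311.] [0.573 0.144 0.   ] [0.563 0.174 0.032]
```

```bash
python3 - <<'E'
import cv2
a=cv2.imread("pics/top0.png");b=cv2.imread("pics/side0.png")
cv2.imwrite("pics/topc.png",cv2.resize(a[140:380,140:520],(800,505),interpolation=cv2.INTER_CUBIC))
cv2.imwrite("pics/sidec.png",cv2.resize(b[120:480,180:480],(700,600),interpolation=cv2.INTER_CUBIC)[:, :])
E
```

```text
(no output)
```

View pics/topc.png

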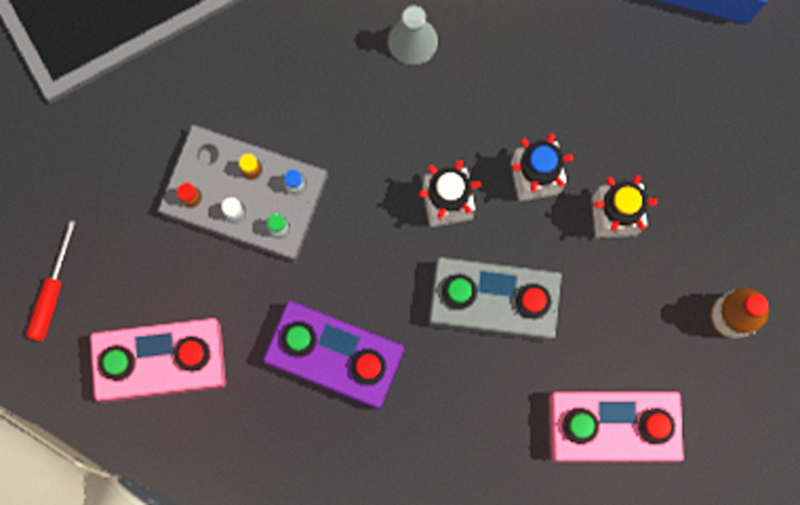

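View pics/side0.png

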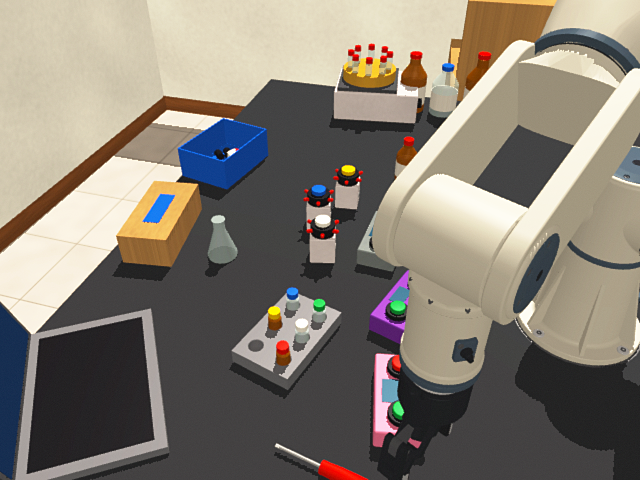

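Top view, full-frame pixels:
- **Consoles:** pink (215,310), purple (299,310), grey (375,280) and pink (427,342). Only the grey one fits. Its green button is at about (358,278), with the red one at (392,282).
- **Blue cap:** the vial at about (279,225), in the rack corner. This is not the blue-hub valve at (397,217).
- **Yellow hub:** (437,236), the rightmost valve.

I'll measure these three by colour, confirm them in one crop, and shut the fingers while heading above the rack.

```bash
python3 - <<'E'
from h import *
c=camera("top");hsv=cv2.cvtColor(c["pixels"],cv2.COLOR_BGR2HSV);im=c["pixels"].copy()
for n,lo,hi,(u0,v0),r,h in[("bluecap",100,130,(279,225),9,.072),("yhub",20,35,(437,236),12,.108),("green",45,85,(358,278),12,.065),("bluehub",100,130,(397,217),12,.108),("red",0,10,(392,282),12,.065)]:
    m=cv2.inRange(hsv,(lo,130,60),(hi,255,255));k=np.zeros_like(m);cv2.circle(k,(u0,v0),r,255,-1)
    y,x=np.nonzero(m&k);u,v=x.mean(),y.mean();z=c["z_map"][y,x]
    print(n,len(x),round(u,1),round(v,1),at_height(c,u,v,h).round(4),w(c,u,v).round(4))
    cv2.circle(im,(int(round(u)),int(round(v))),1,(255,0,255),-1)
cv2.imwrite("pics/conf.png",cv2.resize(im[195:310,200:480],(800,329),interpolation=cv2.INTER_NEAREST))
E
python3 -m pendant '{"dp":[[-1,-0.5,0],[-1,-0.5,0],[-1,-0.5,0],[-1,-0.5,0],[-1,-0.5,0],[-1,-0.5,0],[-1,-0.5,0],[-1,-0.5,0],[-1,-0.5,0],[-1,-0.5,0],[-1,-0.5,0],[-1,-0.5,0],[-1,-0.5,0],[-1,-0.5,0],[-1,-0.5,0],[-1,-0.5,0],[-1,-0.5,0],[-1,-0.5,0],[0,0,0],[0,0,0]],"rotation":[[0,0,0],[0,0,0],[0,0,0],[0,0,0],[0,0,0],[0,0,0],[0,0,0],[0,0,0],[0,0,0],[0,0,0],[0,0,0],[0,0,0],[0,0,0],[0,0,0],[0,0,0],[0,0,0],[0,0,0],[0,0,0],[0,0,0],[0,0,0]]}' 0
```

```text
bluecap 54 278.7 224.4 [0.5761 0.1596 0.072 ] [0.5754 0.1593 0.0752]
yhub 145 437.9 234.7 [ 0.5714 -0.2876  0.108 ] [ 0.5714 -0.2876  0.1082]
green 106 358.0 277.5 [ 0.4418 -0.0756  0.065 ] [ 0.4412 -0.0754  0.0689]
bluehub 140 397.9 215.2 [ 0.6192 -0.174   0.108 ] [ 0.6202 -0.1744  0.1039]
red 119 393.3 282.2 [ 0.4357 -0.1752  0.065 ] [ 0.4358 -0.1752  0.0644]
t: 3.32
eef_pos: [0.5191, 0.2414, 0.1979]
tcp_rot: [180.0, -0.0, 153.9]
wrist_force: [-0.9, 1.1, -0.0]
gripper_width: 0.002
```

View pics/conf.png

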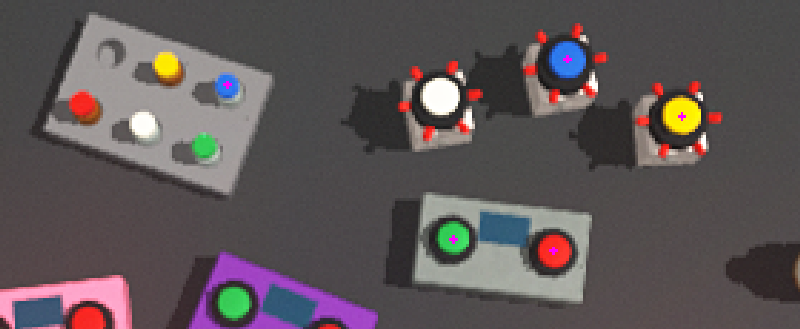

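The crop confirms all three targets: the blue cap in the rack corner, the yellow hub, and the green button on the grey console. Next I'll go above the blue cap and take a close look.

```bash
python3 -m pendant '{"dp":[[-0.84,-0.46,0],[-0.84,-0.46,0],[-0.84,-0.46,0],[-0.84,-0.46,0],[-0.84,-0.46,0],[0,0,0],[0,0,0],[0,0,0]],"rotation":[[0,0,0],[0,0,0],[0,0,0],[0,0,0],[0,0,0],[0,0,0],[0,0,0],[0,0,0]]}'
cat >> h.py <<'E'
from scipy.spatial.transform import Rotation as Ro
def wrist(out,lo,hi,near,r,h):
    """colour blob nearest the expected point -> world at height h, and move in tool units"""
    s=telemetry.state();R=Ro.from_euler("xyz",s["tcp_rot"],degrees=True).as_matrix();p=np.array(s["eef_pos"])
    c=camera("wrist");T=np.eye(4);T[:3,:3]=R;T[:3,3]=p
    c["camera_from_world"]=np.linalg.inv(T@c["tool_from_camera"])
    cv2.imwrite(out,c["pixels"])
    m=cv2.inRange(cv2.cvtColor(c["pixels"],cv2.COLOR_BGR2HSV),(lo,120,50),(hi,255,255))
    n,_,st,ce=cv2.connectedComponentsWithStats(m)
    for i in range(1,n):
        if st[i,4]<150: continue
        q=at_height(c,*ce[i],h);print(st[i],ce[i].round(),q.round(4),"depth",w(c,*ce[i]).round(4))
        if np.hypot(*(q-near)[:2])<r: print("  move units",(R.T@(q-p)/.02).round(2))
    print("tcp",p.round(4),s["t"])
E
python3 - <<'E'
from h import *
wrist("pics/w1.png",95,130,np.array([.574,.163,.072]),.03,.072)
E
```

```text
t: 3.98
eef_pos: [0.5733, 0.1649, 0.1978]
tcp_rot: [180.0, -0.0, 154.0]
wrist_force: [1.4, 0.2, -0.1]
gripper_width: -0.004
[  63    0   74   44 2479] [99. 19.] [0.3771 0.0901 0.072 ] depth [0.3661 0.0811 0.0467]
[300 206  28  30 668] [313. 221.] [0.5766 0.1617 0.072 ] depth [0.5766 0.1617 0.0719]
  move units [-0.22 -0.07  6.29]
[  0 412  21  41 620] [  8. 432.] [ 0.6372 -0.2034  0.072 ] depth [ 0.622  -0.1562  0.1076]
tcp [0.5733 0.1649 0.1978] 3.9833
```

View pics/w1.png

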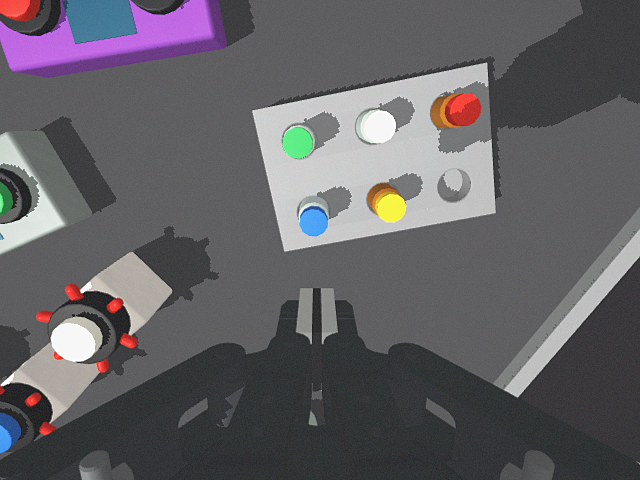

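The wrist view shows the blue cap at (313,221), depth height 0.072, at (0.577, 0.162). That agrees with the top camera. I'll descend to 25 mm above it and hold for about 2.5 s.

```bash
python3 -m pendant '{"dp":[[-0.22,-0.07,0],[0,0,0.7],[0,0,0.8],[0,0,0.8],[0,0,0.8],[0,0,0.8],[0,0,0.7],[0,0,0.4],[0,0,0],[0,0,0],[0,0,0],[0,0,0],[0,0,0],[0,0,0],[0,0,0],[0,0,0],[0,0,0],[0,0,0],[0,0,0],[0,0,0]],"rotation":[[0,0,0],[0,0,0],[0,0,0],[0,0,0],[0,0,0],[0,0,0],[0,0,0],[0,0,0],[0,0,0],[0,0,0],[0,0,0],[0,0,0],[0,0,0],[0,0,0],[0,0,0],[0,0,0],[0,0,0],[0,0,0],[0,0,0],[0,0,0]]}'
python3 -m pendant '{"dp":[[0,0,0],[0,0,0],[0,0,0],[0,0,0],[0,0,0],[0,0,0],[0,0,0],[0,0,0],[0,0,0],[0,0,0],[0,0,0],[0,0,0],[0,0,0],[0,0,0],[0,0,0],[0,0,0],[0,0,0],[0,0,0],[0,0,0],[0,0,0]],"rotation":[[0,0,0],[0,0,0],[0,0,0],[0,0,0],[0,0,0],[0,0,0],[0,0,0],[0,0,0],[0,0,0],[0,0,0],[0,0,0],[0,0,0],[0,0,0],[0,0,0],[0,0,0],[0,0,0],[0,0,0],[0,0,0],[0,0,0],[0,0,0]]}'
```

```text
t: 5.7
eef_pos: [0.5773, 0.1608, 0.0979]
tcp_rot: [-180.0, -0.0, 154.0]
wrist_force: [-0.7, 0.3, 0.1]
gripper_width: 0.003
t: 7.37
eef_pos: [0.5773, 0.1608, 0.0979]
tcp_rot: [-180.0, -0.0, 154.0]
wrist_force: [-0.4, -0.1, -0.4]
gripper_width: -0.002
```

```bash
python3 - <<'E'
from h import *
wrist("pics/w2.png",95,130,np.array([.576,.162,.072]),.03,.072)
E
```

```text
[ 295  232   41   45 1457] [315. 254.] [0.576  0.1618 0.072 ] depth [0.5761 0.1617 0.0717]
  move units [0.08 0.02 1.29]
tcp [0.5773 0.1608 0.0979] 7.3667
```

The fingertips are 26 mm above the cap and within 2 mm of centre, held for over 2 s. Now I'll go up and across to the yellow hub, staying high.

```bash
python3 -m pendant '{"dp":[[0,0,-0.6],[0,0,-0.9],[0,0,-0.9],[0,0,-0.9],[0,0,-0.9],[0,0,-0.9],[0,0,-0.9],[0,0,0]],"rotation":[[0,0,0],[0,0,0],[0,0,0],[0,0,0],[0,0,0],[0,0,0],[0,0,0],[0,0,0]]}'
python3 -m pendant '{"dp":[[-0.45,-0.95,0],[-0.45,-0.95,0],[-0.45,-0.95,0],[-0.45,-0.95,0],[-0.45,-0.95,0],[-0.45,-0.95,0],[-0.45,-0.95,0],[-0.45,-0.95,0],[-0.45,-0.95,0],[-0.45,-0.95,0],[-0.45,-0.95,0],[-0.45,-0.95,0],[-0.45,-0.95,0],[-0.45,-0.95,0],[-0.45,-0.95,0],[-0.45,-0.95,0],[-0.45,-0.95,0],[-0.45,-0.95,0],[-0.45,-0.95,0],[-0.45,-0.95,0]],"rotation":[[0,0,0],[0,0,0],[0,0,0],[0,0,0],[0,0,0],[0,0,0],[0,0,0],[0,0,0],[0,0,0],[0,0,0],[0,0,0],[0,0,0],[0,0,0],[0,0,0],[0,0,0],[0,0,0],[0,0,0],[0,0,0],[0,0,0],[0,0,0]]}'
python3 -m pendant '{"dp":[[-0.55,-0.65,0],[0,-0.65,0],[0,0,0],[0,0,0],[0,0,0]],"rotation":[[0,0,0],[0,0,0],[0,0,0],[0,0,0],[0,0,0]]}'
python3 - <<'E'
from h import *
wrist("pics/w3.png",20,35,np.array([.571,-.288,.108]),.03,.108)
E
```

```text
t: 8.08
eef_pos: [0.5794, 0.1614, 0.2226]
tcp_rot: [179.8, 0.3, 154.0]
wrist_force: [0.6, 0.5, -0.7]
gripper_width: -0.002
t: 9.75
eef_pos: [0.5721, -0.2606, 0.2176]
tcp_rot: [180.0, -0.0, 154.0]
wrist_force: [0.8, 0.9, 0.1]
gripper_width: 0.002
t: 10.17
eef_pos: [0.5708, -0.287, 0.2178]
tcp_rot: [180.0, -0.0, 154.0]
wrist_force: [-0.0, 0.2, -0.7]
gripper_width: -0.001
[ 293  198   46   47 1685] [316. 221.] [ 0.5714 -0.2864  0.108 ] depth [ 0.5712 -0.2863  0.1088]
  move units [-0.01  0.04  5.49]
tcp [ 0.5708 -0.287   0.2178] 10.1667
```

View pics/w3.png

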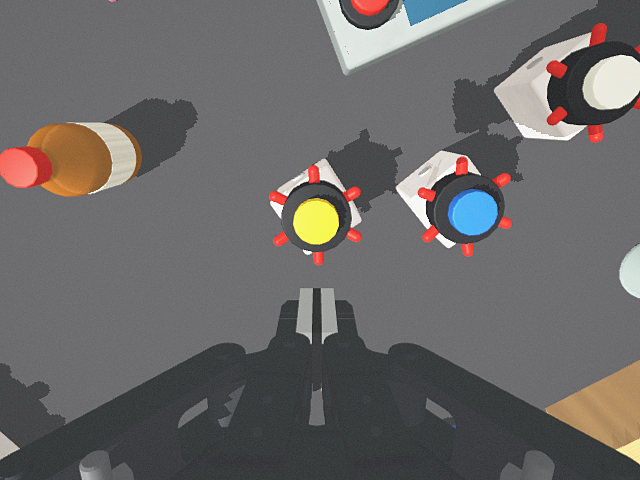

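The yellow hub is at (316,221) in the wrist view, within 1 mm of the tool axis. I'll go down 84 mm to 26 mm above it and hold.

```bash
python3 -m pendant '{"dp":[[0,0,0.6],[0,0,0.7],[0,0,0.8],[0,0,0.8],[0,0,0.8],[0,0,0.5],[0,0,0],[0,0,0],[0,0,0],[0,0,0],[0,0,0],[0,0,0],[0,0,0],[0,0,0],[0,0,0],[0,0,0],[0,0,0],[0,0,0],[0,0,0],[0,0,0]],"rotation":[[0,0,0],[0,0,0],[0,0,0],[0,0,0],[0,0,0],[0,0,0],[0,0,0],[0,0,0],[0,0,0],[0,0,0],[0,0,0],[0,0,0],[0,0,0],[0,0,0],[0,0,0],[0,0,0],[0,0,0],[0,0,0],[0,0,0],[0,0,0]]}'
python3 -m pendant '{"dp":[[0,0,0],[0,0,0],[0,0,0],[0,0,0],[0,0,0],[0,0,0],[0,0,0],[0,0,0],[0,0,0],[0,0,0],[0,0,0],[0,0,0],[0,0,0],[0,0,0],[0,0,0],[0,0,0],[0,0,0],[0,0,0],[0,0,0],[0,0,0]],"rotation":[[0,0,0],[0,0,0],[0,0,0],[0,0,0],[0,0,0],[0,0,0],[0,0,0],[0,0,0],[0,0,0],[0,0,0],[0,0,0],[0,0,0],[0,0,0],[0,0,0],[0,0,0],[0,0,0],[0,0,0],[0,0,0],[0,0,0],[0,0,0]]}'
python3 - <<'E'
from h import *
wrist("pics/w4.png",20,35,np.array([.571,-.288,.108]),.03,.108)
E
```

```text
t: 11.88
eef_pos: [0.571, -0.2878, 0.1339]
tcp_rot: [180.0, -0.0, 154.0]
wrist_force: [0.3, -0.3, -0.7]
gripper_width: -0.003
t: 13.55
eef_pos: [0.571, -0.2878, 0.1339]
tcp_rot: [-180.0, -0.0, 154.0]
wrist_force: [0.2, -0.3, 0.1]
gripper_width: 0.002
[ 286  224   62   64 3109] [317. 256.] [ 0.5708 -0.2862  0.108 ] depth [ 0.5709 -0.2863  0.1078]
  move units [0.04 0.07 1.29]
tcp [ 0.571  -0.2878  0.1339] 13.55
```

Done: 26 mm above the hub, under 2 mm off centre, held over 2 s. Now up and across to the green button on the grey console.

```bash
python3 -m pendant '{"dp":[[0,0,-0.6],[0,0,-0.8],[0,0,-0.8],[0,0,-0.8],[0,0,-0.8],[0,0,-0.2],[0,0,0],[0,0,0]],"rotation":[[0,0,0],[0,0,0],[0,0,0],[0,0,0],[0,0,0],[0,0,0],[0,0,0],[0,0,0]]}'
python3 -m pendant '{"dp":[[0.87,0.56,0],[0.87,0.56,0],[0.87,0.56,0],[0.87,0.56,0],[0.87,0.56,0],[0.87,0.56,0],[0.87,0.56,0],[0.87,0.56,0],[0.87,0.56,0],[0.87,0.56,0],[0.87,0.56,0],[0.87,0.56,0],[0,0,0],[0,0,0],[0,0,0]],"rotation":[[0,0,0],[0,0,0],[0,0,0],[0,0,0],[0,0,0],[0,0,0],[0,0,0],[0,0,0],[0,0,0],[0,0,0],[0,0,0],[0,0,0],[0,0,0],[0,0,0],[0,0,0]]}'
python3 - <<'E'
from h import *
wrist("pics/w5.png",45,85,np.array([.441,-.076,.065]),.03,.065)
E
```

```text
t: 14.27
eef_pos: [0.5709, -0.2878, 0.2138]
tcp_rot: [-180.0, 0.0, 154.0]
wrist_force: [0.5, 0.7, -0.9]
gripper_width: -0.0
t: 15.52
eef_pos: [0.4424, -0.0758, 0.2135]
tcp_rot: [-180.0, -0.0, 154.0]
wrist_force: [0.3, 0.5, 0.6]
gripper_width: 0.002
[496   0  46  23 789] [516.   9.] [0.3695 0.1295 0.065 ] depth [0.3695 0.1286 0.0668]
[  20  100   47   40 1270] [ 43. 118.] [ 0.2759 -0.2421  0.065 ] depth [ 0.2767 -0.2406  0.0674]
[605 143  35  29 862] [623. 157.] [0.515  0.1776 0.065 ] depth [0.5123 0.1733 0.0714]
[ 299  190   36   37 1038] [317. 208.] [ 0.4417 -0.0739  0.065 ] depth [ 0.4412 -0.0736  0.0673]
  move units [0.07 0.07 7.42]
tcp [ 0.4424 -0.0758  0.2135] 15.5167
```

View pics/w5.png

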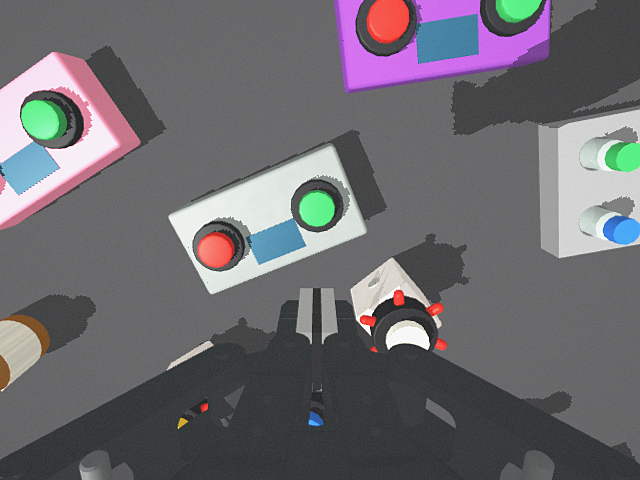

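The grey console's green button is at (317,208) in the wrist view, top at about 0.067, within 2 mm of the tool. I'll lower to just above it and then press in small steps, watching the force.

```bash
python3 -m pendant '{"dp":[[0.07,0.07,0.6],[0,0,0.9],[0,0,0.9],[0,0,0.9],[0,0,0.9],[0,0,0.9],[0,0,0.9],[0,0,0.6],[0,0,0.3],[0,0,0],[0,0,0]],"rotation":[[0,0,0],[0,0,0],[0,0,0],[0,0,0],[0,0,0],[0,0,0],[0,0,0],[0,0,0],[0,0,0],[0,0,0],[0,0,0]]}'
python3 -m pendant '{"dp":[[0,0,0.1],[0,0,0.1],[0,0,0.1],[0,0,0.1],[0,0,0],[0,0,0],[0,0,0]],"rotation":[[0,0,0],[0,0,0],[0,0,0],[0,0,0],[0,0,0],[0,0,0],[0,0,0]]}'
```

```text
t: 16.48
eef_pos: [0.4419, -0.074, 0.0759]
tcp_rot: [-180.0, -0.0, 154.0]
wrist_force: [-0.4, 0.4, -0.4]
gripper_width: -0.003
t: 17.07
eef_pos: [0.4417, -0.0736, 0.068]
tcp_rot: [180.0, 0.0, 154.0]
wrist_force: [0.3, 0.1, 1.2]
gripper_width: 0.001
```

```bash
python3 -m pendant '{"dp":[[0,0,0.1],[0,0,0.1],[0,0,0],[0,0,0],[0,0,0]],"rotation":[[0,0,0],[0,0,0],[0,0,0],[0,0,0],[0,0,0]]}'
python3 -m pendant '{"dp":[[0,0,0.1],[0,0,0],[0,0,0],[0,0,0]],"rotation":[[0,0,0],[0,0,0],[0,0,0],[0,0,0]]}'
```

```text
t: 17.48
eef_pos: [0.4415, -0.0736, 0.0638]
tcp_rot: [-180.0, -0.0, 154.0]
wrist_force: [-0.4, -1.2, -0.5]
gripper_width: -0.002
t: 17.82
eef_pos: [0.4416, -0.0737, 0.0619]
tcp_rot: [-180.0, -0.0, 154.0]
wrist_force: [-0.2, 0.9, -0.5]
gripper_width: -0.001
```

```bash
for i in 1; do python3 -m pendant '{"dp":[[0,0,0.1],[0,0,0],[0,0,0],[0,0,0]],"rotation":[[0,0,0],[0,0,0],[0,0,0],[0,0,0]]}'
python3 -m pendant '{"dp":[[0,0,0.1],[0,0,0],[0,0,0],[0,0,0]],"rotation":[[0,0,0],[0,0,0],[0,0,0],[0,0,0]]}'; done
python3 - <<'E'
from h import *
wrist("pics/w6.png",45,85,np.array([.441,-.074,.065]),.03,.062)
c=camera("wrist");cv2.imwrite("pics/w6c.png",cv2.resize(c["pixels"][180:360,220:420],(800,720))[:600])
E
```

```text
t: 18.15
eef_pos: [0.4416, -0.0736, 0.0599]
tcp_rot: [-180.0, -0.0, 154.0]
wrist_force: [-0.2, 0.3, -0.0]
gripper_width: -0.003
t: 18.48
eef_pos: [0.4416, -0.0736, 0.0579]
tcp_rot: [-180.0, -0.0, 154.0]
wrist_force: [0.4, -0.5, 0.2]
gripper_width: -0.003
[ 282  246   65   55 2512] [313. 272.] [ 0.4389 -0.0728  0.062 ] depth [ 0.4367 -0.0717  0.068 ]
  move units [ 0.14 -0.02 -0.21]
tcp [ 0.4416 -0.0736  0.0579] 18.4833
```

View pics/w6c.png

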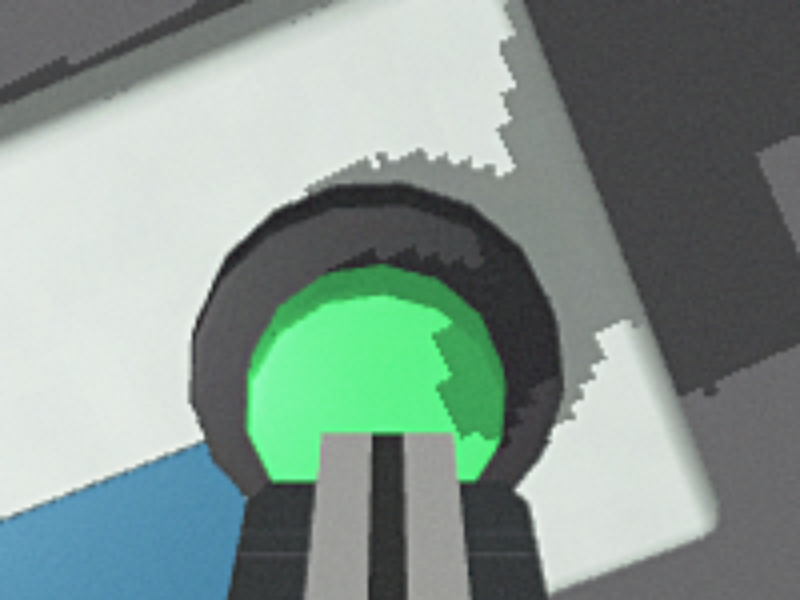

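The crop shows the fingertips over the green button, but I can't tell whether they touch. The force is about 0 even though the TCP reads 10 mm below the measured top. I'll compare depths around the tips before going further.

```bash
python3 - <<'E'
from h import *
s=telemetry.state();R=Ro.from_euler("xyz",s["tcp_rot"],degrees=True).as_matrix();T=np.eye(4);T[:3,:3]=R;T[:3,3]=s["eef_pos"]
c=camera("wrist");X=T@c["tool_from_camera"];c["camera_from_world"]=np.linalg.inv(X)
print("cam",X[:3,3].round(3),X[:3,2].round(3));q=np.linalg.inv(c["tool_from_camera"])[:3,3]
print("TCP px",c["fx"]*q[0]/q[2]+c["cx"],c["fy"]*q[1]/q[2]+c["cy"],q[2])
for u,v in[(317,262),(317,272),(317,280),(317,286),(308,287),(308,291),(308,296),(326,296),(308,310),(290,235),(275,270),(250,210),(225,320)]:print(u,v,c["z_map"][v,u].round(4),w(c,u,v).round(4))
t=camera("top")
for u,v in[(358,277),(356,279),(370,288),(365,270),(393,282)]:print("top",u,v,w(t,u,v).round(4))
cv2.imwrite("pics/t6.png",cv2.resize(t["pixels"][240:320,320:430],(770,560),interpolation=cv2.INTER_CUBIC))
print(s["wrist_force"],telemetry.state()["wrist_force"])
E
```

```text
cam [ 0.377 -0.041  0.234] [ 0.261 -0.127 -0.957]
TCP px 314.068586356326 274.4271061930916 0.18993860691962905
317 262 0.1779 [ 0.4331 -0.0679  0.0674]
317 272 0.1798 [ 0.4378 -0.0702  0.067 ]
317 280 0.1797 [ 0.441  -0.0717  0.0682]
317 286 0.1815 [ 0.4441 -0.0733  0.0674]
308 287 0.1813 [ 0.4426 -0.0773  0.0676]
308 291 0.147 [ 0.4315 -0.071   0.0996]
308 296 0.1439 [ 0.4319 -0.0712  0.103 ]
326 296 0.1447 [ 0.4353 -0.0652  0.1023]
308 310 0.1327 [ 0.4319 -0.0709  0.1147]
290 235 0.1869 [ 0.4186 -0.0756  0.0551]
275 270 0.1903 [ 0.4312 -0.0904  0.0569]
250 210 0.1926 [ 0.4001 -0.0897  0.0459]
225 320 0.2105 [ 0.4488 -0.1324  0.0461]
top 358 277 [ 0.3654 -0.0516  0.5875]
top 356 279 [ 0.3596 -0.0476  0.5982]
top 370 288 [ 0.3416 -0.0741  0.6183]
top 365 270 [ 0.4016 -0.0719  0.4544]
top 393 282 [ 0.3625 -0.1212  0.575 ]
[ 0.3276874  -0.06076912 -0.01304178] [0.17750444 0.2744588  1.0009132 ]
```

The button top still reads 0.067, so it isn't pressed, and the visible finger ends seem to sit well above the reported TCP. I'll check independently with the side camera.

```bash
python3 - <<'E'
from h import *
s=telemetry.state();p=np.array(s["eef_pos"]);c=camera("side");M=c["camera_from_world"]
def pr(x):
    q=M@np.r_[x,1];return np.array([c["fx"]*q[0]/q[2]+c["cx"],c["fy"]*q[1]/q[2]+c["cy"],q[2]])
for dz in(0,.019,.04,.073):print(dz,pr(p+[0,0,dz]).round(2))
print("start TCP",pr([.2737,.5613,.1972]).round(1))
v,u=np.mgrid[0:480,0:640];d=c["z_map"]
P=np.stack([(u-c["cx"])/c["fx"]*d,(v-c["cy"])/c["fy"]*d,d,np.ones_like(d)],-1)@np.linalg.inv(M).T
r=np.hypot(P[...,0]-p[0],P[...,1]-p[1])
for a in np.arange(.04,.2,.01):
    k=(r<.05)&(P[...,2]>a)&(P[...,2]<=a+.01)&(d>0);print(round(a,2),k.sum(),(P[k][:,:2].min(0).round(3),P[k][:,:2].max(0).round(3)) if k.any() else"")
u0,v0,_=pr(p).astype(int);im=c["pixels"].copy();cv2.circle(im,(u0,v0),1,(255,0,255),-1)
cv2.imwrite("pics/s6.png",cv2.resize(im[v0-75:v0+75,u0-100:u0+100],(800,600),interpolation=cv2.INTER_NEAREST))
E
```

```text
0 [379.08 240.47   1.3 ]
0.019 [379.63 234.     1.29]
0.04 [380.24 226.7    1.28]
0.073 [381.24 214.93   1.26]
start TCP [416.5 476.4   0.7]
0.04 549 (array([ 0.396, -0.123]), array([ 0.487, -0.036]))
0.05 139 (array([ 0.418, -0.12 ]), array([ 0.474, -0.045]))
0.06 115 (array([ 0.419, -0.09 ]), array([ 0.456, -0.05 ]))
0.07 6 (array([ 0.429, -0.079]), array([ 0.448, -0.059]))
0.08 0 
0.09 17 (array([ 0.431, -0.08 ]), array([ 0.453, -0.062]))
0.1 38 (array([ 0.43 , -0.081]), array([ 0.452, -0.059]))
0.11 40 (array([ 0.429, -0.075]), array([ 0.454, -0.056]))
0.12 31 (array([ 0.43 , -0.077]), array([ 0.454, -0.056]))
0.13 44 (array([ 0.42 , -0.097]), array([ 0.468, -0.042]))
0.14 81 (array([ 0.416, -0.102]), array([ 0.469, -0.032]))
0.15 89 (array([ 0.412, -0.109]), array([ 0.471, -0.029]))
0.16 89 (array([ 0.411, -0.112]), array([ 0.469, -0.025]))
0.17 98 (array([ 0.41 , -0.116]), array([ 0.457, -0.025]))
0.18 88 (array([ 0.413, -0.115]), array([ 0.466, -0.028]))
0.19 129 (array([ 0.417, -0.101]), array([ 0.467, -0.03 ]))
```

View pics/s6.png

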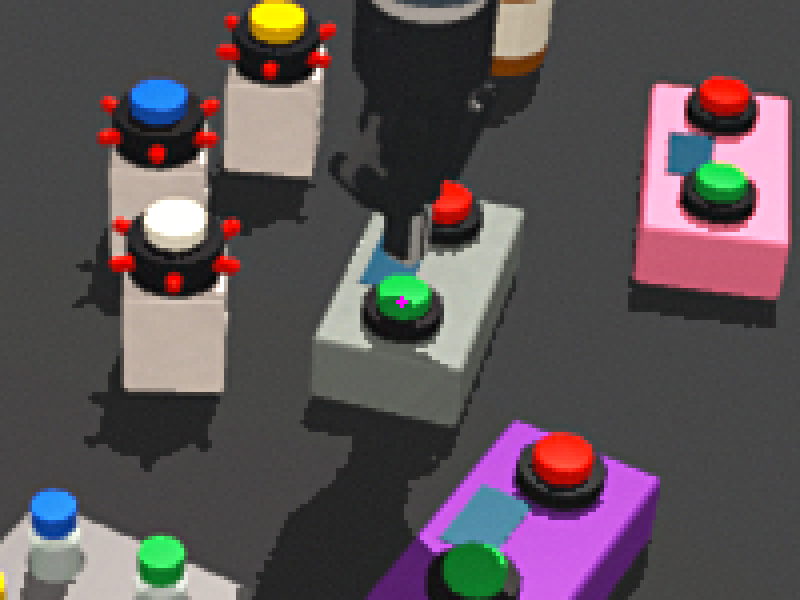

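The side view shows the finger ends near z ≈ 0.095, about 37 mm behind the reported TCP of 0.058. The button is untouched, so the real fingertips sit about 37 mm above the pose I was told. That means my two dwells held the tips about 63 mm above each target instead of 25 mm. If the grasp point goes with the real fingers, those dwells may not have counted.

Nothing is pressed yet, so I'll redo both dwells lower. With the TCP level with each top, the tips are about 37 mm above it, and the height band holds under either reading (about 19 or 56 mm).

```bash
python3 -m pendant '{"dp":[[0,0,-0.6],[0,0,-0.9],[0,0,-0.9],[0,0,-0.9],[0,0,-0.9],[0,0,-0.8],[0,0,0]],"rotation":[[0,0,0],[0,0,0],[0,0,0],[0,0,0],[0,0,0],[0,0,0],[0,0,0]]}'
python3 -m pendant '{"dp":[[-0.065,0.965,0],[-0.065,0.965,0],[-0.065,0.965,0],[-0.065,0.965,0],[-0.065,0.965,0],[-0.065,0.965,0],[-0.065,0.965,0],[-0.065,0.965,0],[-0.065,0.965,0],[-0.065,0.965,0],[-0.065,0.965,0],[-0.065,0.965,0],[-0.065,0.965,0],[-0.065,0.965,0],[0,0,0],[0,0,0],[0,0,0]],"rotation":[[0,0,0],[0,0,0],[0,0,0],[0,0,0],[0,0,0],[0,0,0],[0,0,0],[0,0,0],[0,0,0],[0,0,0],[0,0,0],[0,0,0],[0,0,0],[0,0,0],[0,0,0],[0,0,0],[0,0,0]]}'
python3 - <<'E'
from h import *
wrist("pics/w7.png",95,130,np.array([.576,.162,.072]),.03,.072)
E
```

```text
t: 19.32
eef_pos: [0.4435, -0.074, 0.1607]
tcp_rot: [179.9, 0.3, 154.0]
wrist_force: [1.1, 0.3, 0.3]
gripper_width: 0.003
t: 20.73
eef_pos: [0.5756, 0.1607, 0.157]
tcp_rot: [-179.9, -0.1, 154.0]
wrist_force: [0.4, -1.1, -0.3]
gripper_width: 0.001
[  35    0   78   26 1430] [70.  9.] [0.3851 0.0876 0.072 ] depth [0.3725 0.077  0.0459]
[301 213  32  34 890] [317. 230.] [0.5764 0.1617 0.072 ] depth [0.5762 0.1617 0.0727]
  move units [-0.02  0.07  4.25]
tcp [0.5756 0.1607 0.157 ] 20.7333
```

```bash
python3 -m pendant '{"dp":[[0,0.05,0.6],[0,0,0.8],[0,0,0.8],[0,0,0.8],[0,0,0.6],[0,0,0.4],[0,0,0.2],[0,0,0],[0,0,0],[0,0,0],[0,0,0],[0,0,0],[0,0,0],[0,0,0],[0,0,0],[0,0,0],[0,0,0],[0,0,0],[0,0,0],[0,0,0]],"rotation":[[0,0,0],[0,0,0],[0,0,0],[0,0,0],[0,0,0],[0,0,0],[0,0,0],[0,0,0],[0,0,0],[0,0,0],[0,0,0],[0,0,0],[0,0,0],[0,0,0],[0,0,0],[0,0,0],[0,0,0],[0,0,0],[0,0,0],[0,0,0]]}'
python3 - <<'E'
from h import *
s=telemetry.state();p=np.array(s["eef_pos"]);c=camera("side");M=c["camera_from_world"]
v,u=np.mgrid[0:480,0:640];d=c["z_map"]
P=np.stack([(u-c["cx"])/c["fx"]*d,(v-c["cy"])/c["fy"]*d,d,np.ones_like(d)],-1)@np.linalg.inv(M).T
r=np.hypot(P[...,0]-p[0],P[...,1]-p[1])
for a in np.arange(.06,.15,.005):
    k=(r<.022)&(P[...,2]>a)&(P[...,2]<=a+.005)&(d>0);print(round(a,3),k.sum())
q=M@np.r_[p,1];u0=int(c["fx"]*q[0]/q[2]+c["cx"]);v0=int(c["fy"]*q[1]/q[2]+c["cy"])
cv2.imwrite("pics/s7.png",cv2.resize(c["pixels"][v0-70:v0+50,u0-80:u0+80],(800,600),interpolation=cv2.INTER_NEAREST))
E
python3 -m pendant '{"dp":[[0,0,0],[0,0,0],[0,0,0],[0,0,0],[0,0,0],[0,0,0],[0,0,0],[0,0,0],[0,0,0],[0,0,0],[0,0,0],[0,0,0]],"rotation":[[0,0,0],[0,0,0],[0,0,0],[0,0,0],[0,0,0],[0,0,0],[0,0,0],[0,0,0],[0,0,0],[0,0,0],[0,0,0],[0,0,0]]}'
```

```text
t: 22.45
eef_pos: [0.5768, 0.1621, 0.0738]
tcp_rot: [-180.0, -0.0, 154.0]
wrist_force: [0.4, 0.1, -0.6]
gripper_width: -0.0
0.06 16
0.065 19
0.07 75
0.075 2
0.08 0
0.085 0
0.09 0
0.095 0
0.1 1
0.105 2
0.11 7
0.115 22
0.12 27
0.125 31
0.13 26
0.135 21
0.14 23
0.145 12
t: 23.5
eef_pos: [0.5769, 0.1621, 0.0739]
tcp_rot: [180.0, 0.0, 154.0]
wrist_force: [-0.4, -0.2, 0.8]
gripper_width: 0.004
```

View pics/s7.png

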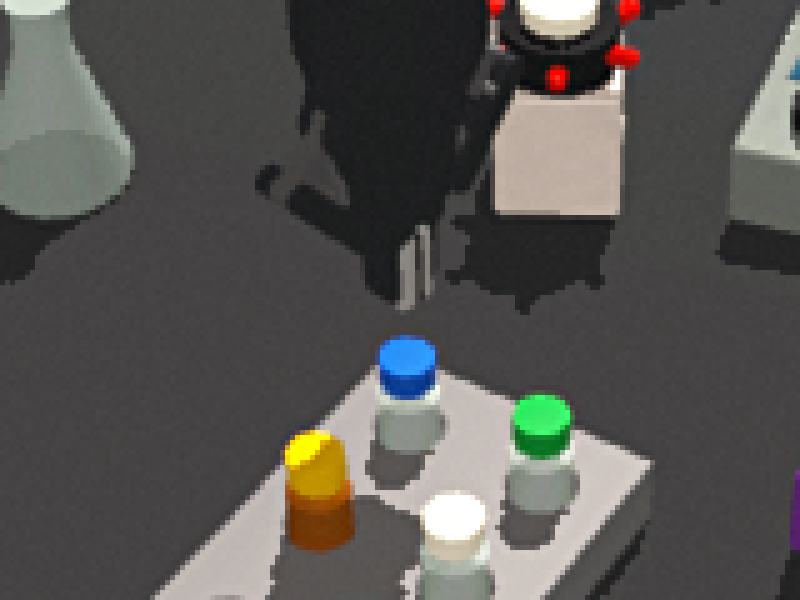

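The side view shows the fingertips centred over the blue cap, about 37 mm above it, with nothing touched. The dwell is over 2 s. Now the yellow hub, the same way.

```bash
python3 -m pendant '{"dp":[[0,0,-0.6],[0,0,-0.9],[0,0,-0.9],[0,0,-0.9],[0,0,-0.9],[0,0,-0.9],[0,0,-0.9],[0,0,-0.9],[0,0,-0.1],[0,0,0]],"rotation":[[0,0,0],[0,0,0],[0,0,0],[0,0,0],[0,0,0],[0,0,0],[0,0,0],[0,0,0],[0,0,0],[0,0,0]]}'
python3 -m pendant '{"dp":[[-0.45,-0.95,0],[-0.45,-0.95,0],[-0.45,-0.95,0],[-0.45,-0.95,0],[-0.45,-0.95,0],[-0.45,-0.95,0],[-0.45,-0.95,0],[-0.45,-0.95,0],[-0.45,-0.95,0],[-0.45,-0.95,0],[-0.45,-0.95,0],[-0.45,-0.95,0],[-0.45,-0.95,0],[-0.45,-0.95,0],[-0.45,-0.95,0],[-0.45,-0.95,0],[-0.45,-0.95,0],[-0.45,-0.95,0],[-0.45,-0.95,0],[-0.45,-0.95,0]],"rotation":[[0,0,0],[0,0,0],[0,0,0],[0,0,0],[0,0,0],[0,0,0],[0,0,0],[0,0,0],[0,0,0],[0,0,0],[0,0,0],[0,0,0],[0,0,0],[0,0,0],[0,0,0],[0,0,0],[0,0,0],[0,0,0],[0,0,0],[0,0,0]]}'
python3 -m pendant '{"dp":[[-0.55,-0.65,0],[0,-0.65,0],[0,0,0],[0,0,0],[0,0,0]],"rotation":[[0,0,0],[0,0,0],[0,0,0],[0,0,0],[0,0,0]]}'
python3 - <<'E'
from h import *
wrist("pics/w8.png",20,35,np.array([.571,-.287,.108]),.03,.108)
E
```

```text
t: 24.33
eef_pos: [0.5777, 0.1624, 0.2158]
tcp_rot: [179.9, 0.1, 154.0]
wrist_force: [0.3, -0.4, 0.1]
gripper_width: -0.003
t: 26.0
eef_pos: [0.5712, -0.259, 0.2126]
tcp_rot: [-180.0, -0.1, 154.0]
wrist_force: [0.5, 0.5, 0.2]
gripper_width: -0.001
t: 26.42
eef_pos: [0.5703, -0.2857, 0.2136]
tcp_rot: [180.0, -0.0, 154.0]
wrist_force: [0.4, 0.2, 0.1]
gripper_width: -0.001
[ 291  200   47   48 1726] [314. 223.] [ 0.5713 -0.2865  0.108 ] depth [ 0.5712 -0.2864  0.1084]
  move units [-0.07 -0.01  5.28]
tcp [ 0.5703 -0.2857  0.2136] 26.4167
```

```bash
python3 -m pendant '{"dp":[[-0.05,0,0.6],[0,0,0.8],[0,0,0.8],[0,0,0.8],[0,0,0.8],[0,0,0.6],[0,0,0.5],[0,0,0.3],[0,0,0],[0,0,0],[0,0,0],[0,0,0],[0,0,0],[0,0,0],[0,0,0],[0,0,0],[0,0,0],[0,0,0],[0,0,0],[0,0,0]],"rotation":[[0,0,0],[0,0,0],[0,0,0],[0,0,0],[0,0,0],[0,0,0],[0,0,0],[0,0,0],[0,0,0],[0,0,0],[0,0,0],[0,0,0],[0,0,0],[0,0,0],[0,0,0],[0,0,0],[0,0,0],[0,0,0],[0,0,0],[0,0,0]]}'
python3 -m pendant '{"dp":[[0,0,0],[0,0,0],[0,0,0],[0,0,0],[0,0,0],[0,0,0],[0,0,0],[0,0,0],[0,0,0],[0,0,0],[0,0,0],[0,0,0],[0,0,0],[0,0,0]],"rotation":[[0,0,0],[0,0,0],[0,0,0],[0,0,0],[0,0,0],[0,0,0],[0,0,0],[0,0,0],[0,0,0],[0,0,0],[0,0,0],[0,0,0],[0,0,0],[0,0,0]]}'
python3 -m pendant '{"dp":[[0,0,-0.6],[0,0,-0.9],[0,0,-0.9],[0,0,-0.9],[0,0,-0.9],[0,0,-0.8],[0,0,0],[0,0,0]],"rotation":[[0,0,0],[0,0,0],[0,0,0],[0,0,0],[0,0,0],[0,0,0],[0,0,0],[0,0,0]]}'
python3 -m pendant '{"dp":[[0.87,0.56,0],[0.87,0.56,0],[0.87,0.56,0],[0.87,0.56,0],[0.87,0.56,0],[0.87,0.56,0],[0.87,0.56,0],[0.87,0.56,0],[0.87,0.56,0],[0.87,0.56,0],[0.87,0.56,0],[0.87,0.56,0],[0,0,0],[0,0,0],[0,0,0]],"rotation":[[0,0,0],[0,0,0],[0,0,0],[0,0,0],[0,0,0],[0,0,0],[0,0,0],[0,0,0],[0,0,0],[0,0,0],[0,0,0],[0,0,0],[0,0,0],[0,0,0],[0,0,0]]}'
python3 - <<'E'
from h import *
wrist("pics/w9.png",45,85,np.array([.441,-.074,.067]),.03,.067)
E
```

```text
t: 28.13
eef_pos: [0.5714, -0.2869, 0.1099]
tcp_rot: [-180.0, -0.0, 154.0]
wrist_force: [-0.1, 0.8, -0.3]
gripper_width: 0.006
t: 29.3
eef_pos: [0.5714, -0.2869, 0.1099]
tcp_rot: [180.0, -0.0, 154.0]
wrist_force: [0.8, 0.6, 1.2]
gripper_width: 0.002
t: 29.97
eef_pos: [0.5721, -0.2873, 0.2114]
tcp_rot: [-180.0, 0.1, 154.0]
wrist_force: [-0.0, 0.5, -0.1]
gripper_width: 0.003
t: 31.22
eef_pos: [0.4428, -0.0749, 0.2096]
tcp_rot: [-180.0, -0.0, 154.0]
wrist_force: [0.5, -0.1, 0.5]
gripper_width: 0.001
[497   0  46  22 734] [517.   8.] [0.3701 0.1281 0.067 ] depth [0.3701 0.1277 0.0677]
[  15   99   48   41 1320] [ 39. 118.] [ 0.2766 -0.2408  0.067 ] depth [ 0.2768 -0.2403  0.0678]
[607 143  33  29 826] [624. 157.] [0.5138 0.1754 0.067 ] depth [0.5115 0.1717 0.0724]
[ 298  191   36   37 1050] [316. 209.] [ 0.4413 -0.0736  0.067 ] depth [ 0.4413 -0.0736  0.0669]
  move units [0.1  0.03 7.13]
tcp [ 0.4428 -0.0749  0.2096] 31.2167
```

Both dwells are redone and nothing was touched. Next I'll lower until the real tips are about 10 mm above the button (TCP ≈ 0.040), then press in small steps on force.

```bash
python3 -m pendant '{"dp":[[0.1,0.03,0.6],[0,0,0.9],[0,0,0.9],[0,0,0.9],[0,0,0.9],[0,0,0.9],[0,0,0.9],[0,0,0.9],[0,0,0.8],[0,0,0.5],[0,0,0.3],[0,0,0],[0,0,0]],"rotation":[[0,0,0],[0,0,0],[0,0,0],[0,0,0],[0,0,0],[0,0,0],[0,0,0],[0,0,0],[0,0,0],[0,0,0],[0,0,0],[0,0,0],[0,0,0]]}'
python3 -m pendant '{"dp":[[0,0,0.1],[0,0,0.1],[0,0,0.1],[0,0,0],[0,0,0]],"rotation":[[0,0,0],[0,0,0],[0,0,0],[0,0,0],[0,0,0]]}'
python3 -m pendant '{"dp":[[0,0,0.1],[0,0,0.1],[0,0,0],[0,0,0]],"rotation":[[0,0,0],[0,0,0],[0,0,0],[0,0,0]]}'
```

```text
t: 32.35
eef_pos: [0.4414, -0.0735, 0.04]
tcp_rot: [-180.0, -0.0, 154.0]
wrist_force: [-0.7, 0.1, 0.2]
gripper_width: -0.002
t: 32.77
eef_pos: [0.4412, -0.0732, 0.034]
tcp_rot: [180.0, 0.0, 154.0]
wrist_force: [0.3, 0.1, 0.9]
gripper_width: 0.0
t: 33.1
eef_pos: [0.4414, -0.0732, 0.0299]
tcp_rot: [180.0, 0.0, 154.0]
wrist_force: [-0.7, 0.5, 2.9]
gripper_width: -0.001
```

Contact: 2.9 N. I'll continue in 2 mm steps.

```bash
python3 -m pendant '{"dp":[[0,0,0.1],[0,0,0],[0,0,0]],"rotation":[[0,0,0],[0,0,0],[0,0,0]]}'
python3 -m pendant '{"dp":[[0,0,0.1],[0,0,0],[0,0,0]],"rotation":[[0,0,0],[0,0,0],[0,0,0]]}'
```

```text
t: 33.35
eef_pos: [0.4414, -0.0732, 0.0279]
tcp_rot: [180.0, 0.0, 154.0]
wrist_force: [-0.1, 0.7, 3.8]
gripper_width: 0.001
t: 33.6
eef_pos: [0.4415, -0.0732, 0.0272]
tcp_rot: [180.0, 0.0, 154.0]
wrist_force: [-5.4, 2.5, 27.9]
gripper_width: 0.003
```

The force jumped to 28 N and the travel stopped, so the button is on its end stop. Now I'll release and move well clear.

```bash
python3 -m pendant '{"dp":[[0,0,-0.3],[0,0,-0.5],[0,0,-0.9],[0,0,-0.9],[0,0,-0.9],[0,0,-0.9],[0,0,-0.9],[0,0,-0.9],[0,0,-0.9],[0,0,-0.9],[0,0,0],[0,0,0],[0,0,0],[0,0,0],[0,0,0],[0,0,0]],"rotation":[[0,0,0],[0,0,0],[0,0,0],[0,0,0],[0,0,0],[0,0,0],[0,0,0],[0,0,0],[0,0,0],[0,0,0],[0,0,0],[0,0,0],[0,0,0],[0,0,0],[0,0,0],[0,0,0]]}'
python3 - <<'E'
from h import *
wrist("pics/w10.png",45,85,np.array([.441,-.074,.067]),.03,.067)
c=camera("wrist");cv2.imwrite("pics/side_end.png",camera("side")["pixels"])
E
```

```text
t: 34.93
eef_pos: [0.4406, -0.0731, 0.1851]
tcp_rot: [-180.0, -0.1, 154.0]
wrist_force: [0.7, 0.4, 0.2]
gripper_width: -0.002
[511   0  48  17 580] [532.   6.] [0.3718 0.1267 0.067 ] depth [0.3719 0.1258 0.0686]
[   0  102   43   43 1375] [ 19. 122.] [ 0.2779 -0.2389  0.067 ] depth [ 0.2784 -0.238   0.0683]
[628 150  12  28 242] [635. 164.] [0.5101 0.1663 0.067 ] depth [0.5101 0.1662 0.0671]
[ 295  199   40   40 1209] [315. 219.] [ 0.4412 -0.0735  0.067 ] depth [ 0.4411 -0.0735  0.0671]
  move units [-0.04 -0.    5.91]
tcp [ 0.4406 -0.0731  0.1851] 34.9333
```

View pics/side_end.png

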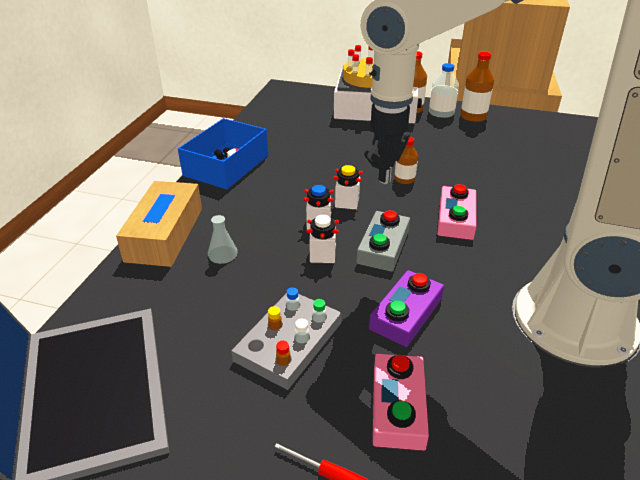

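The green button is back up (0.067), the arm is clear, and the vials, flask, bottle and screwdriver look unmoved. I'm handing in.

```bash
python3 -c "
from station import workorder
print(workorder.finish_job())"
```

```text
the job is handed in; nothing more can be done
None
```

I pointed at the blue-capped vial, then at the yellow hub, then pressed the green button on the grey console. I handed in at about 35 s; no verdict is reported.

- **Fingertip mismatch:** the real fingertips sit about 37 mm behind the reported TCP, as both the side and wrist depth showed. My first button press therefore stopped in the air, and my first two dwells held the tips about 63 mm above their targets.
- **Dwells redone:** I repeated both before pressing anything, centred within about 1–2 mm and each held over 2 s. The tips were then about 37 mm above each top, a little over the "two or three centimetres" asked. By my estimate the grasp point was about 19 mm above by the reported TCP, or 56 mm by the real tips. Both are inside the 12–75 mm band.
- **Button:** the force rose from 2.9 to 3.8 N, then jumped to 28 N with travel stopped, so it was fully down. Afterwards its top measured 0.067 m again, its original height.
- **Last checks:** the wrist force read about 0 after moving clear, and never showed contact apart from the press. In the final side picture the vials, valves, flask, bottle and screwdriver look unmoved. I judged that by eye and did not measure each one, and I did not measure the red button's travel either.

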